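# Refit the dimmer knob of a microscope lamp unit

## Task

The black pointer knob has come off the microscope's lamp unit. Put it back on the bare D-shaft, gently and without forcing it: feel for where the flats line up, then press it down until it snaps fully home; then turn it so that its white pointer stands at the red dot, and let go. Leave the neighbouring knob, the vials and the forceps as they are.

Things in the scene. Friction and masses are not known exactly. Their poses are not given: they have to be found in the camera images.
- knob: The loose black knob, about 45 g, standing bore down on the desk. Origin: centre of its underside, z up. Drum 36 mm across, 21 mm high; on it a bar grip 40 mm long (along x), 12 mm thick (along y), 21 to 45 mm above the underside. +x is where the white pointer (line on the bar, tab on the rim) points. D bore in the underside, 15.4 mm across, 19 mm deep, flared mouth, flat on the +x side.
- grip_bar (a point): Centre of the knob's bar grip, on the knob's axis, 33 mm above its underside. Pinch the bar here across its 12 mm thickness (the knob's y).
- pointer (a point): Point of the knob 24 mm from its axis in the pointer's direction (+x), at the level of the underside.
- lamp_unit: Grey lamp power unit, fixed, 135 mm along its x, 195 mm along its y, 60 mm high, black panel on top. Origin: centre of its underside. At its y +45 mm stands the bare brass D-shaft, at y -50 mm a fitted second knob. The shaft can turn between stops 2.4 rad either side of the unit's x axis, stiffly (0.08 N m): pushing on its top with 5 N and twisting does not turn it.
- shaft_foot (a point): Where the shaft's axis meets the panel, 60 mm above the desk. The knob is home when its underside stands on the panel here. Two sprung steel balls on the shaft, 7 mm above the panel, resist over the knob's last 8 mm with up to about 15 N, then snap into it so that it stays. Contact forces between knob and unit adding up to over 60 N count as forcing.
- shaft_tip (a point): Top of the shaft, on its axis, 18 mm above the panel. Shaft 14 mm across, its flat 3 mm from the axis. The way the flat faces is not measured: at first from 0.2 rad clockwise to 1.7 rad counterclockwise (from above) of the unit's x. The knob enters freely only with its pointer within about 0.15 rad of it (its play); else it rests on the tip, its underside 16 to 18 mm above the panel.
- dial_mark (a point): Point on the panel 24 mm from the shaft's axis towards the red dot (the dot is 30 mm out), 0.6 rad clockwise from above of the unit's x axis. The pointer is right when pointer stands over this point (let go, the knob may spring back within its play).
- aux_tip (a point): End of the grip bar of the fitted second knob, 16 mm from its axis; that knob is 34 mm across and about 45 mm high and must stay as it is.
- vial_a: Glass vial with white cap, 29 mm across, 54 mm high, standing loose. Origin: centre of its underside.
- vial_b: Glass vial with yellow cap, the same size. Origin: centre of its underside.
- forceps: Steel forceps lying loose, 118 mm long, 5 mm high. Origin: near the middle, on the desk.
Mind the look-alikes: they are no part of the job. Of the things shaped like the lamp_unit, the grey one is meant.

How it is judged:
On the way, in this order (a step that is already met when the one before it is completed fails the run):
1. the knob is snapped fully home on the shaft (z of knob in the frame of shaft_foot below 0.0015 m and horizontal distance between knob and shaft_foot below 0.003 m and angle between knob's own z axis and vertical below 0.08 rad), for 0.1 s.
2. still home, its pointer is turned to the red dot (z of knob in the frame of shaft_foot below 0.0015 m and horizontal distance between knob and shaft_foot below 0.003 m and horizontal distance between pointer and dial_mark below 0.005 m), for 0.1 s.
At the end, for the whole second after the job is handed in: The knob is home on the shaft: underside within 1.5 mm of the panel, within 3 mm of the shaft's axis and upright within 0.08 rad; its pointer point is within 5 mm (about 12 degrees) of the dial mark; it is at rest and released (all of step 2 and angle between knob's own z axis and vertical below 0.08 rad and linear speed of knob below 0.02 m/s); the robot touches nothing.
It fails at once if the knob is forced: contact forces between knob and lamp unit of more than 60 N (contact force between knob and lamp_unit above 60 N).
It fails at once if the neighbouring knob is turned (its bar's end moves more than 4 mm) (distance of aux_tip from where it was at the start of the episode above 0.004 m).
It fails at once if a vial is shifted by more than 30 mm or tipped (distance of any of vial_a, vial_b from where it was at the start of the episode above 0.03 m or angle between any of vial_a, vial_b's own z axis and vertical above 0.5 rad).
It fails at once if the forceps are shifted by more than 30 mm (distance of forceps from where it was at the start of the episode above 0.03 m).
It also fails if it takes over 72 s, if anything falls off the work surface, if the arm or the gripper's body presses on something with over 40 N, if the wrist force passes 120 N, or if a joint passes its speed limit or range.

## Robot

A 7-joint arm with a two-finger parallel gripper is mounted at the origin on the work surface. World frame = base frame: x ahead of the robot, y to its left, z up, the work surface at z = 0. Lengths are in m, angles in rad, forces in N, time in s.
With the tool pointing down it reaches from about 0.4 to 0.85 m from the base axis. Payload 4.5 kg.
Tool frame: the origin (TCP) lies midway between the tips of the shut fingers; the grasp point (between the pads) lies 19 mm behind it; z points along the fingers, y is the direction in which the jaws open and shut (so a half turn about z gives the same grasp; the last joint's range is limited). The gripper opens to 85 mm and grips with 20 to 120 N. Pads are 22 mm wide; open, the fingers measure 114 mm over their backs; the gripper's body (76 mm by 85 mm) begins 54 mm behind the grasp point. The pads swing forward as they close: fully open they stand 13 mm farther back than shut.
Start: joints at [-1.23, 0.689, -0.195, 1.565, 0.157, 0.902, -0.215], TCP at [0.189, 0.596, 0.231] pointing down, gripper open.
Joint ranges: [-3.01, 3.01], [-0.46, 2.08], [-1.47, 1.51], [0.13, 2.56], [-1, 4.14], [0.04, 2.09], [-2.66, 2.66]. Speed limits (rad/s): [2.57, 2.57, 3.14, 3.14, 3.14, 3.14, 3.14].

## Interface

Orientations are given as a 3x3 rotation matrix whose columns are the frame's x, y, z axes.
In Python, from station import arm gives the robot as it stands.
- The arm moves only by the tool play_rows, never from a script. Its argument "motion" is a list of rows, each a list of 3 entries, a list of its own where there are three numbers: the shift along the world's x, y, z in units of 40 mm (1.0 is 40 mm), then the turn about the world's z in units of 5 degrees (1.0 is 5 degrees), then the finger opening in mm, from 0 to 85.4. In form: [[[x, y, z], turn, fingers], ...]. A call has 1 to 10 rows; each row shifts and turns the commanded pose from where the row before left it; what a row does not reach is not made up. A row lasts 1/12 s, in which the tool goes at most 41.7 mm and 7.16 degrees, less where a joint would pass 70% of its speed; a pose out of reach is approached as far as the arm can. A call is refused whole if a number of a shift passes 1 or a number of a turn 1, either way. A call with a gripper value outside its range is refused whole. The fingers move at their own pace and stop on an object; the grip force is fixed at half the most. Time passes only in rows, so rows that do not move let the fingers close. It gives the time, the measured TCP pose, the force and the opening at its end, in the units of the state.
- arm.get_state(): the state, without advancing time (a new reading comes with each control period).
- arm.get_image(name): name is "side" or "top"; returns a dict with "frame" (400x640x3 uint8, red, green, blue), "range_z" (400x640 float32, m along the optical axis (not along the pixel's ray), 0 where there is no reading), "camera_matrix" (3x3 intrinsics, pixels), "eye" and "orientation" of the camera in the world. Camera axes: x right, y up, looking along -z (the intrinsics and any distortion apply to the point x, -y, -z); pixel columns grow to the right and rows downward; lengths in m; the calibration is good to about 2 mm. A picture is of the moment at which its call begins.
- arm.hand_in(): hands the job in, once; it reports no verdict.
The state is a dict: "clock": time; "joint_positions": joint angles; "dq": joint speeds; "tau": joint torques, N m; "ee_pos": TCP position; "ee_rot": TCP orientation; "contact_force": force on the tool from outside, world axes, zero at the start; "ft_torque": the same for the moment, N m; "grip_width": finger opening in m.
Only numpy, scipy, OpenCV 4.12 (cv2) and the standard library are available. Lean on these libraries where they do the work, as an engineer would, in place of code of your own. Each camera call takes 0.05 s, during which the arm holds its last target. There are 200 camera calls.

## Working session

There is one attempt and no reset: what is moved stays moved. The work goes in short steps, Python scripts to look and compute and a tool call to move; the robot and the scene stay as the last step left them, time stands still between calls to the robot, and variables do not carry over. Pictures are saved under pics/ and viewed, about 8 in all and at most 12, crops included, and the job is handed in when it is done.

Besides the shell and the picture viewer there is one more tool, called after ">>>" as name(argument=value, ...), one argument or row to a line, values as JSON. play_rows: Moves the arm, as the interface text tells. Its arguments: {"type":"object","properties":{"motion":{"type":"array","items":{"type":"array"}}},"required":["motion"]}

```bash
mkdir -p pics
cat > h.py <<'E'
import numpy as np, cv2
from station import arm
def grab(n):
    d=arm.get_image(n); return d
def pts(d):
    K=d['camera_matrix'];z=d['range_z'];h,w=z.shape
    u,v=np.meshgrid(np.arange(w),np.arange(h))
    c=np.stack([(u-K[0,2])/K[0,0]*z,-(v-K[1,2])/K[1,1]*z,-z],-1)
    return c@np.array(d['orientation']).T+np.array(d['eye'])
def ray(d,u,v,h):
    K=d['camera_matrix'];c=np.array([(u-K[0,2])/K[0,0],-(v-K[1,2])/K[1,1],-1.])
    r=np.array(d['orientation'])@c;e=np.array(d['eye']);return e+r*(h-e[2])/r[2]
def save(d,name,crop=None,s=1):
    f=d['frame'][...,::-1]
    if crop: f=f[crop[1]:crop[3],crop[0]:crop[2]]
    cv2.imwrite('pics/'+name,cv2.resize(f,None,fx=s,fy=s,interpolation=cv2.INTER_CUBIC))
E
python3 - <<'E'
from h import *
for n in('top','side'):
    d=grab(n);save(d,n+'1.png');print(n,d['eye'],d['orientation'],d['camera_matrix'])
print(arm.get_state())
E
```

```text
top [0.27132962 0.06809233 1.10295808] [[-0.07785502  0.96836249 -0.23709215]
 [-0.99696154 -0.07621885  0.01607386]
 [-0.00250557  0.23762319  0.97135418]] [[466.517147     0.         325.23492498]
 [  0.         466.517147   199.5523675 ]
 [  0.           0.           1.        ]]
side [-0.07671093  0.64289097  0.5733576 ] [[-0.71732803  0.331902   -0.61260229]
 [-0.6966323  -0.35680119  0.62241172]
 [-0.01199753  0.87323191  0.48715715]] [[486.32498667   0.         319.43610395]
 [  0.         486.32498667 200.86608001]
 [  0.           0.           1.        ]]
{'clock': 0.1, 'joint_positions': array([-1.23015705,  0.68988973, -0.19450914,  1.5662372 ,  0.1572704 ,
        0.90251222, -0.21506952]), 'dq': array([ 0.00047685, -0.00213576, -0.00181784, -0.00260506, -0.00047251,
        0.00099822,  0.00163072]), 'tau': array([-3.88386659e-03, -5.40603554e+01, -1.27159037e+00, -1.58985811e+01,
        9.42019484e-03,  4.40486256e-03, -1.98822352e-05]), 'ee_pos': array([0.18864482, 0.59523718, 0.2305712 ]), 'ee_rot': array([[-9.53317091e-01,  3.01970803e-01, -3.97220693e-04],
       [ 3.01971045e-01,  9.53315735e-01, -1.61148590e-03],
       [-1.07944955e-04, -1.65620620e-03, -9.99998623e-01]]), 'contact_force': array([ 0.26087775,  0.01227139, -0.85483909]), 'ft_torque': array([ 0.00498259,  0.03893293, -0.03338097]), 'grip_width': 0.08546177734845598}
```

View pics/top1.png

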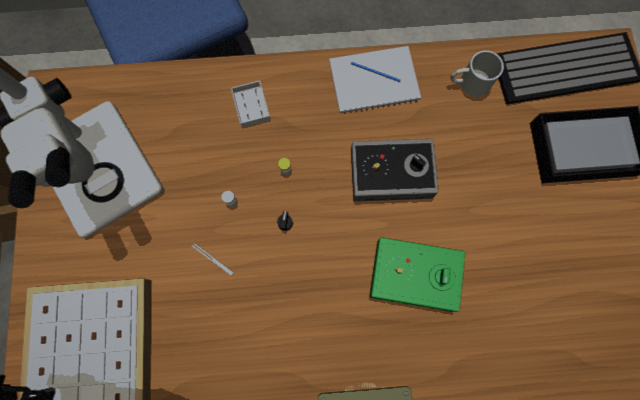

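View pics/side1.png

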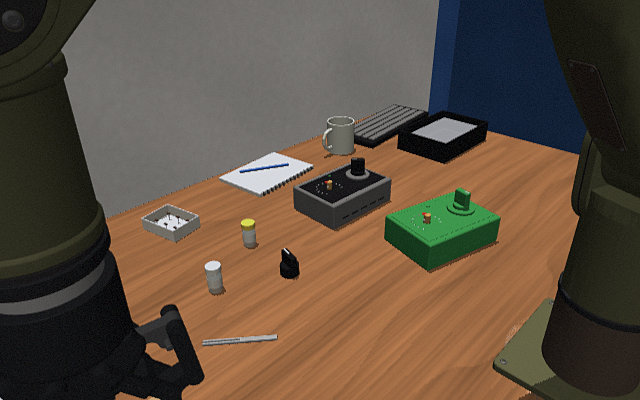

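The top view shows the loose knob at (285,220), vials at (285,165) and (229,199), and forceps at (212,260). There are two units: grey (395,170) and green (418,275). The grey one is meant, with its bare shaft at about (376,166) and red dot at about (382,157). I'll confirm this in a crop and measure.

Run:
```python
from h import *
d=grab('top');a=d['frame'][130:210,345:445];b=d['frame'][185:265,235:335]
im=np.vstack([cv2.resize(x,None,fx=6,fy=6,interpolation=cv2.INTER_CUBIC)[:300 if 0 else 480] for x in (a,)])
im2=cv2.resize(b[10:60,20:80],None,fx=4,fy=4,interpolation=cv2.INTER_CUBIC)
im=np.hstack([im,np.zeros((480,200,3),np.uint8)]);im[:200,600:]=im2[:,:200]
cv2.imwrite('pics/c.png',im[...,::-1])
P=pts(d);z=P[...,2]
f=d['frame'].astype(int)
# unit panel/top: height .06
m=(abs(z-.06)<.006).astype(np.uint8);m[:130]=0;m[210:]=0;m[:,:340]=0;m[:,445:]=0
pp=P[m>0][:,:2].astype(np.float32);r=cv2.minAreaRect(pp);print('unit',r,np.median(z[m>0]))
hi=(z>.07)&(z<.12);hi[:130]=0;hi[210:]=0;hi[:,:340]=0;hi[:,445:]=0
n,l,s,c=cv2.connectedComponentsWithStats(hi.astype(np.uint8))
for i in range(1,n):
    q=P[l==i];print('hi',s[i],c[i],q.mean(0),q[:,2].max(),np.ptp(q[:,0]),np.ptp(q[:,1]))
red=(f[...,0]>150)&(f[...,1]<70)&(f[...,2]<70);red[:130]=0;red[210:]=0;red[:,:340]=0;red[:,445:]=0
v,u=np.nonzero(red);print('red',u.mean(),v.mean(),len(u),ray(d,u.mean(),v.mean(),.06))
k=(z>.008)&(z<.06);k[:140]=0;k[280:]=0;k[:,:180]=0;k[:,310:]=0
n,l,s,c=cv2.connectedComponentsWithStats(k.astype(np.uint8))
for i in range(1,n):
    q=P[l==i];
    if s[i][4]>8: print('k',s[i],c[i],q.mean(0),q[:,2].max())
    t=q[q[:,2]>.038]
    if len(t)>8: print('  bar',cv2.minAreaRect(t[:,:2].astype(np.float32)),len(t))
```

```text
unit ((0.5927613377571106, -0.1171598806977272), (0.1953931301832199, 0.13617612421512604), 87.84170532226562) 0.060608288028777935
hi [410 154  17  19 199] [417.07537688 162.49748744] [ 0.58855573 -0.16383113  0.0906562 ] 0.10820430450034446 0.04281842628123367 0.03939761600817959
hi [408 157   1   1   1] [408. 157.] [ 0.61008102 -0.14921848  0.07006728] 0.07006728217462976 0.0 0.0
hi [408 160   1   1   1] [408. 160.] [ 0.6027986  -0.14835081  0.0700041 ] 0.07000410104234289 0.0 0.0
hi [372 163   8   6  28] [375.85714286 165.46428571] [ 0.59308109 -0.07141988  0.07745261] 0.0816679758591996 0.010081734323619918 0.01608073179756253
hi [425 169   1   1   1] [425. 169.] [ 0.57792543 -0.18493673  0.07003718] 0.07003718465259756 0.0 0.0
hi [411 173   1   1   1] [411. 173.] [ 0.5707448  -0.15137658  0.07045672] 0.07045671592098746 0.0 0.0
red 381.5 156.0 6 [ 0.62075552 -0.08945937  0.06      ]
k [278 158  14  17 169] [284.86390533 165.62721893] [0.61947245 0.13971834 0.04595118] 0.05883009456709032
  bar ((0.6222442388534546, 0.14032447338104248), (0.028080129995942116, 0.0270833857357502), 71.0318832397461) 126
k [222 191  16  16 174] [229.20114943 198.2816092 ] [0.55000616 0.2739635  0.04555029] 0.057710581678769746
  bar ((0.5522950291633606, 0.2758372724056244), (0.027771756052970886, 0.02749488316476345), 83.39800262451172) 130
k [277 211  16  19 216] [284.76388889 221.01851852] [0.48861475 0.14866853 0.03214805] 0.04995923644977651
  bar ((0.49016404151916504, 0.14996029436588287), (0.012361837550997734, 0.04004199430346489), 76.86068725585938) 93
```

View pics/c.png

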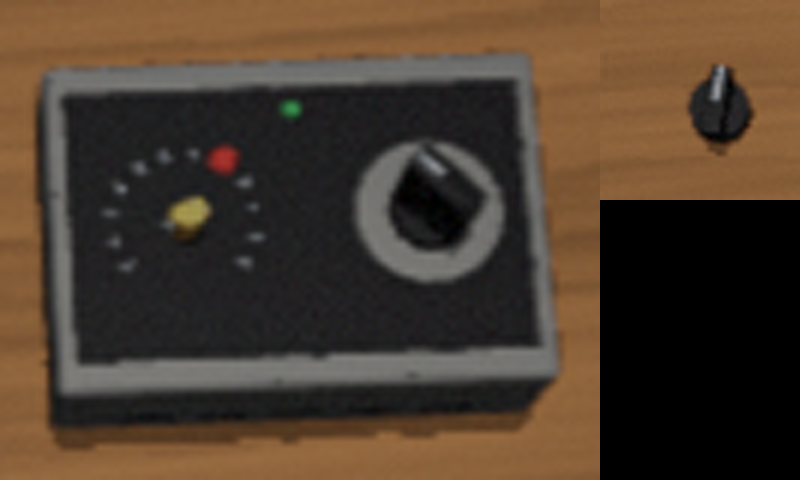

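The crop confirms the grey unit: brass shaft at crop (188,215), red dot at (223,160), neighbouring knob at (430,200). The loose knob's white pointer faces image-up, so its yaw is about -13°. Shaft axis is about (0.5945, -0.072) and unit yaw about -2.2°. Heights and sizes fit, so I'm moving.

>>> play_rows(
  motion=[
    [[0.5, -0.8, 0], 0.1, 50],
    [[0.5, -0.8, 0], 0.1, 50],
    [[0.5, -0.8, 0], 0.1, 50],
    [[0.5, -0.8, 0], 0.1, 50],
    [[0.5, -0.8, 0], 0.1, 50],
    [[0.5, -0.8, 0], 0.1, 50],
    [[0.5, -0.8, 0], 0.1, 50],
    [[0.5, -0.8, 0], 0.1, 50],
    [[0.5, -0.8, 0], 0.1, 50],
    [[0.5, -0.8, 0], 0.1, 50],
  ],
)

```text
clock: 0.98
ee_pos: [0.3893, 0.2741, 0.2313]
ee_rot: [[-0.976, 0.217, -0.0], [0.217, 0.976, -0.0], [0.0, -0.0, -1.0]]
contact_force: [1.1, -0.1, 0.5]
grip_width: 0.0501
```

>>> play_rows(
  motion=[
    [[0.5, -0.62, 0], 0, 40],
    [[0.5, -0.62, 0], 0, 40],
    [[0.5, -0.62, 0], 0, 40],
    [[0.5, -0.62, 0], 0, 40],
    [[0.5, -0.62, 0], 0, 40],
    [[0, 0, -0.9], 0, 40],
    [[0, 0, -0.9], 0, 40],
    [[0, 0, -0.9], 0, 40],
    [[0, 0, -0.4], 0, 40],
    [[0, 0, 0], 0, 40],
  ],
)

```text
clock: 1.82
ee_pos: [0.4862, 0.1508, 0.1039]
ee_rot: [[-0.976, 0.217, -0.007], [0.217, 0.976, -0.003], [0.006, -0.004, -1.0]]
contact_force: [0.8, -0.2, -0.7]
grip_width: 0.0401
```

Run:
```python
from h import *
s=arm.get_state();print(s['ee_pos'],s['joint_positions'],s['grip_width'])
d=grab('side');save(d,'s2.png',(200,170,400,320),4)
P=pts(d);z=P[...,2];f=d['frame'].astype(int)
k=(f.max(2)<60)&(z>.02)&(z<.052)&(abs(P[...,0]-.49)<.04)&(abs(P[...,1]-.15)<.04);v,u=np.nonzero(k);print(len(u),P[k].mean(0) if len(u) else 0)
```

```text
[0.4861691  0.15078656 0.10385547] [-0.27590335  0.75327488 -0.18874455  2.01360476  0.32653414  0.41082683
  0.63524096] 0.04013251909553089
257 [0.48531644 0.15710154 0.03280552]
```

View pics/s2.png

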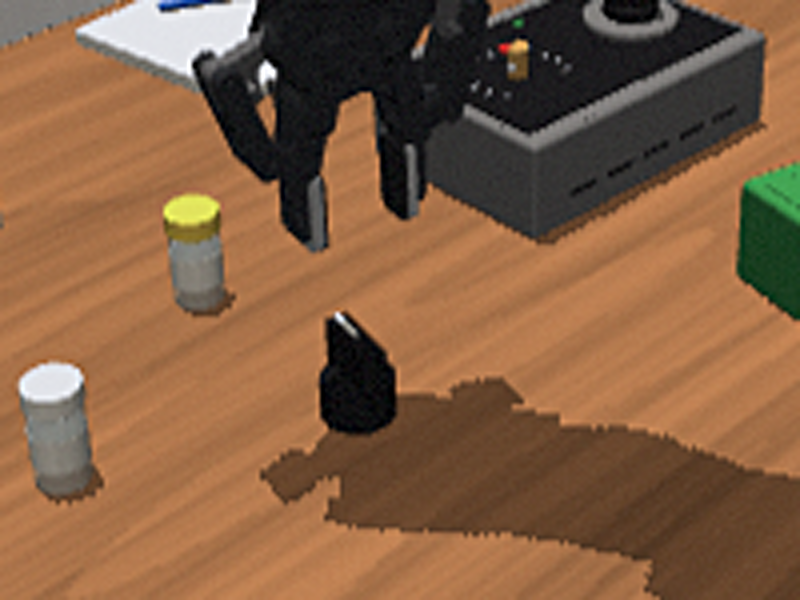

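The view shows the open jaws straddling above the knob (crop (360,370)), pads in line across the bar, and the vials clear. Descending.

>>> play_rows(
  motion=[
    [[0.1, -0.02, -0.4], 0, 40],
    [[0, 0, -0.4], 0, 40],
    [[0, 0, -0.4], 0, 40],
    [[0, 0, -0.4], 0, 40],
    [[0, 0, -0.2], 0, 40],
    [[0, 0, -0.1], 0, 40],
    [[0, 0, 0], 0, 40],
    [[0, 0, 0], 0, 40],
  ],
)

```text
clock: 2.53
ee_pos: [0.4934, 0.1513, 0.0322]
ee_rot: [[-0.976, 0.218, 0.001], [0.218, 0.976, 0.001], [-0.001, 0.001, -1.0]]
contact_force: [0.8, 0.5, 1.0]
grip_width: 0.0397
```

>>> play_rows(
  motion=[
    [[-0.08, -0.03, -0.1], 0, 40],
    [[0, 0, -0.1], 0, 40],
    [[0, 0, 0], 0, 40],
    [[0, 0, 0], 0, 25],
    [[0, 0, 0], 0, 18],
    [[0, 0, 0], 0, 0],
    [[0, 0, 0], 0, 0],
    [[0, 0, 0], 0, 0],
    [[0, 0, 0], 0, 0],
    [[0, 0, 0], 0, 0],
  ],
)

```text
clock: 3.37
ee_pos: [0.4898, 0.1499, 0.0235]
ee_rot: [[-0.976, 0.218, 0.001], [0.218, 0.976, 0.0], [-0.0, 0.0, -1.0]]
contact_force: [0.1, -0.7, 3.8]
grip_width: 0.0112
```

>>> play_rows(
  motion=[
    [[0, 0, 0.2], 0, 0],
    [[0, 0, 0.5], 0, 0],
    [[0, 0, 0.7], 0, 0],
    [[0, 0, 0.7], 0, 0],
    [[0, 0, 0.7], 0, 0],
    [[0, 0, 0.6], 0, 0],
    [[0, 0, 0], 0, 0],
    [[0, 0, 0], 0, 0],
  ],
)

```text
clock: 4.03
ee_pos: [0.4902, 0.1499, 0.1607]
ee_rot: [[-0.976, 0.218, 0.003], [0.218, 0.976, 0.001], [-0.002, 0.002, -1.0]]
contact_force: [-0.4, -0.6, -1.3]
grip_width: 0.0105
```

Run:
```python
from h import *
s=arm.get_state();print(s['ee_pos'],s['grip_width'],s['contact_force'])
d=grab('top');f=d['frame'][155:176,362:392]
hsv=cv2.cvtColor(f,cv2.COLOR_RGB2HSV);m=(hsv[...,0]>12)&(hsv[...,0]<32)&(hsv[...,1]>90)
V=hsv[...,2]*m
print(V)
m2=V>130
v,u=np.nonzero(m2);Q=np.array([ray(d,a+362,b+155,.078)[:2] for a,b in zip(u,v)])
w=V[m2].astype(float);c=np.average(Q,axis=0,weights=w);C=np.cov((Q-c).T,aweights=w);e,E=np.linalg.eigh(C)
print(c,np.sqrt(e),np.degrees(np.arctan2(E[1],E[0])),len(u))
e=grab('side');g=np.hstack([cv2.resize(d['frame'][150:185,350:405],None,fx=8,fy=8,interpolation=cv2.INTER_CUBIC)[:280],cv2.resize(e['frame'][160:210,300:350],(280,280),interpolation=cv2.INTER_CUBIC)])
g=np.vstack([g,np.hstack([cv2.resize(e['frame'][180:280,230:370],None,fx=3,fy=3),np.zeros((300,300,3),np.uint8)])]);cv2.imwrite('pics/t.png',g[...,::-1])
```

```text
[0.49017648 0.14990285 0.16065361] 0.010475842921957672 [-0.44078518 -0.61654834 -1.31443481]
[[ 0  0  0  0  0  0  0  0  0  0  0  0  0  0  0  0  0  0  0  0  0  0  0  0
   0  0  0  0  0  0]
 [ 0  0  0  0  0  0  0  0  0  0  0  0  0  0  0  0  0  0  0  0  0  0  0  0
   0  0  0  0  0  0]
 [ 0  0  0  0  0  0  0  0  0  0 59  0  0  0  0  0  0  0  0  0  0  0  0  0
   0  0  0  0  0  0]
 [ 0  0  0  0  0  0  0  0  0  0  0  0  0  0  0  0  0  0  0  0  0  0  0  0
   0  0  0  0  0  0]
 [ 0  0  0  0  0  0  0  0  0  0  0  0  0  0  0  0  0  0  0  0  0  0  0  0
   0  0  0  0  0  0]
 [ 0  0  0  0  0  0  0  0  0 38 36  0  0  0  0  0  0  0  0  0  0  0  0  0
   0  0  0  0  0  0]
 [ 0  0  0  0  0  0  0 51  0  0  0  0  0  0  0  0  0  0  0  0  0  0  0  0
   0  0  0  0  0  0]
 [ 0  0  0  0  0  0  0  0  0  0  0  0  0  0  0  0  0  0  0  0  0  0  0  0
   0  0  0  0  0  0]
 [ 0  0  0  0  0  0  0  0  0 53  0  0  0  0  0  0  0  0  0  0  0  0  0  0
   0  0  0  0  0  0]
 [ 0  0  0  0  0  0  0  0  0  0 46  0  0  0 44  0  0  0  0  0  0  0  0  0
   0  0  0  0  0  0]
 [ 0  0  0  0  0  0  0  0  0  0  0 47  0  0  0  0 72  0 
[... 502 characters left out ...]
0  0  0  0]
 [ 0  0  0  0  0  0  0  0  0  0  0  0  0  0 44  0 38  0 42  0  0  0  0  0
   0  0  0  0  0  0]
 [ 0  0  0  0  0  0  0  0  0  0  0  0  0  0  0  0  0  0 36  0  0  0  0  0
   0  0  0  0  0  0]
 [ 0  0  0  0  0  0  0  0  0  0  0  0  0  0  0  0 39 36  0 39  0  0  0  0
   0  0  0  0  0  0]
 [ 0  0  0  0  0  0  0  0  0  0  0  0  0  0  0  0 51  0  0 36  0  0  0  0
   0  0  0  0  0  0]
 [ 0  0  0  0  0  0  0  0  0  0  0  0  0  0  0  0  0  0  0  0  0  0  0  0
   0  0  0  0  0  0]]Traceback (most recent call last):
  File "<stdin>", line 9, in <module>
    raise ZeroDivisionError(
        "Weights sum to zero, can't be normalized")
ZeroDivisionError: Weights sum to zero, can't be normalized
```

The arm hides the shaft from above now, so I'll use the earlier top picture for the flat and the side camera for the held knob.

Run:
```python
from h import *
d=grab('top');F=cv2.imread('pics/top1.png')[...,::-1];f=F[155:176,362:392]
hsv=cv2.cvtColor(f,cv2.COLOR_RGB2HSV);m=(hsv[...,0]>12)&(hsv[...,0]<32)&(hsv[...,1]>90)
V=hsv[...,2]*m
print(V[5:16,7:22])
for th in (110,150):
    m2=V>th
    v,u=np.nonzero(m2);Q=np.array([ray(d,a+362,b+155,.078)[:2] for a,b in zip(u,v)])
    w=V[m2].astype(float);c=np.average(Q,axis=0,weights=w);C=np.cov((Q-c).T,aweights=w);e,E=np.linalg.eigh(C)
    print(c,np.sqrt(e),np.degrees(np.arctan2(E[1],E[0])),len(u))
e=grab('side');P=pts(e);z=P[...,2];ef=e['frame']
g=np.hstack([cv2.resize(F[150:185,350:405],None,fx=8,fy=8,interpolation=cv2.INTER_CUBIC),cv2.resize(ef[160:210,300:350],(280,280),interpolation=cv2.INTER_CUBIC)])
g=np.vstack([g,np.hstack([cv2.resize(ef[160:260,230:370],None,fx=3,fy=3),np.zeros((300,300,3),np.uint8)])]);cv2.imwrite('pics/t.png',g[...,::-1])
```

```text
[[  0   0   0   0   0   0   0   0   0   0   0   0   0   0   0]
 [  0   0   0   0   0   0   0   0   0   0   0   0   0   0   0]
 [  0   0   0   0   0   0   0   0   0  54   0   0   0   0   0]
 [  0   0   0   0   0   0  80 114 136 137  60   0   0   0   0]
 [  0   0   0   0  70 123 154 157 159 154   0   0   0   0   0]
 [  0   0   0   0 102 156 162 159 159 156 124   0   0   0   0]
 [  0   0   0   0 101 143 156 159 159 140  68   0   0   0   0]
 [  0   0   0   0   0  87 112 131 109  68   0   0   0   0   0]
 [  0   0   0   0   0  50  63  70  57   0   0   0   0   0   0]
 [  0   0   0   0   0  44  54  49  30   0   0   0   0   0   0]
 [  0   0   0   0   0   0   0   0   0   0   0   0   0   0   0]]
[ 0.59417833 -0.07236726] [0.00263344 0.00353221] [-158.09163705  111.90836295] 21
[ 0.59416251 -0.07219399] [0.0018585  0.00294937] [-173.21840305   96.78159695] 12
```

View pics/t.png

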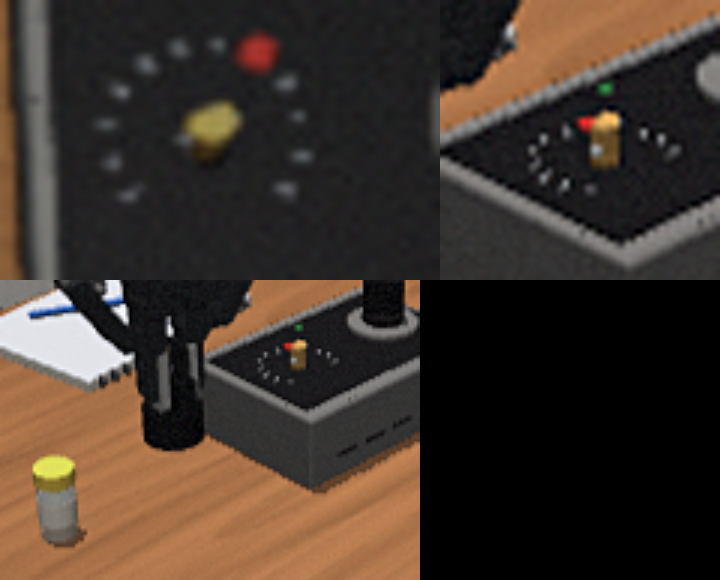

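The shaft's tip is seen in both views. Its flat faces roughly up-left in the top view, and the ball at (183,140) agrees, so the flat's world yaw is about 20°. The held knob is upright. Going above the shaft while turning.

>>> play_rows(
  motion=[
    [[0.262, -0.555, 0], 0.62, 0],
    [[0.262, -0.555, 0], 0.62, 0],
    [[0.262, -0.555, 0], 0.62, 0],
    [[0.262, -0.555, 0], 0.62, 0],
    [[0.262, -0.555, 0], 0.62, 0],
    [[0.262, -0.555, 0], 0.62, 0],
    [[0.262, -0.555, 0], 0.62, 0],
    [[0.262, -0.555, 0], 0.62, 0],
    [[0.262, -0.555, 0], 0.62, 0],
    [[0.262, -0.555, 0], 0.62, 0],
  ],
)

```text
clock: 5.02
ee_pos: [0.5936, -0.0733, 0.1575]
ee_rot: [[-0.948, -0.319, -0.003], [-0.319, 0.948, 0.0], [0.003, 0.001, -1.0]]
contact_force: [0.6, 0.6, 0.4]
grip_width: 0.0108
```

>>> play_rows(
  motion=[
    [[0, 0, -0.3], 0, 0],
    [[0, 0, -0.3], 0, 0],
    [[0, 0, -0.3], 0, 0],
    [[0, 0, 0], 0, 0],
    [[0, 0, 0], 0, 0],
    [[0, 0, 0], 0, 0],
  ],
)

```text
clock: 5.52
ee_pos: [0.5942, -0.0708, 0.1232]
ee_rot: [[-0.948, -0.318, -0.0], [-0.318, 0.948, 0.001], [0.0, 0.001, -1.0]]
contact_force: [-1.1, 0.6, 0.4]
grip_width: 0.0104
```

Run:
```python
from h import *
s=arm.get_state();print(s['ee_pos'],s['joint_positions'],s['contact_force'],s['ft_torque'],s['grip_width'])
e=grab('side');save(e,'s3.png',(290,130,380,200),8)
```

```text
[ 0.59416923 -0.07078714  0.12324993] [ 0.28933025  0.82521688 -0.44003648  1.73299495  0.50688516  0.69913586
  1.47234425] [-1.12504304  0.59295272  0.37735747] [-0.02437969 -0.06017834 -0.01076936] 0.010420640152834332
```

View pics/s3.png

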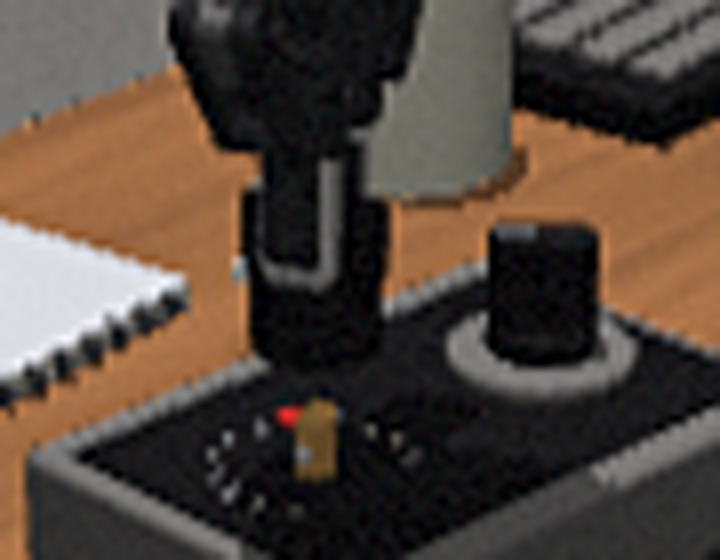

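The knob hangs upright directly above the shaft, both at crop column about 317. Fine-centring, then lowering gently.

>>> play_rows(
  motion=[
    [[0.02, -0.03, -0.2], 0, 0],
    [[0, 0, -0.2], 0, 0],
    [[0, 0, -0.05], 0, 0],
    [[0, 0, -0.025], 0, 0],
    [[0, 0, -0.025], 0, 0],
    [[0, 0, -0.025], 0, 0],
    [[0, 0, -0.025], 0, 0],
    [[0, 0, 0], 0, 0],
    [[0, 0, 0], 0, 0],
  ],
)

```text
clock: 6.32
ee_pos: [0.5952, -0.0734, 0.1014]
ee_rot: [[-0.949, -0.316, 0.0], [-0.316, 0.949, 0.0], [-0.0, 0.0, -1.0]]
contact_force: [0.2, 0.5, 0.6]
grip_width: 0.0105
```

>>> play_rows(
  motion=[
    [[0, 0.02, -0.025], 0, 0],
    [[0, 0, -0.025], 0, 0],
    [[0, 0, -0.025], 0, 0],
    [[0, 0, 0], 0, 0],
    [[0, 0, 0], 0, 0],
  ],
)

```text
clock: 6.73
ee_pos: [0.5952, -0.0724, 0.0983]
ee_rot: [[-0.949, -0.316, 0.0], [-0.316, 0.949, 0.0], [-0.0, 0.0, -1.0]]
contact_force: [0.2, 0.5, -0.6]
grip_width: 0.0104
```

>>> play_rows(
  motion=[
    [[0, 0, -0.025], 0, 0],
    [[0, 0, -0.025], 0, 0],
    [[0, 0, -0.025], 0, 0],
    [[0, 0, 0], 0, 0],
    [[0, 0, 0], 0, 0],
  ],
)

```text
clock: 7.15
ee_pos: [0.5951, -0.072, 0.0952]
ee_rot: [[-0.949, -0.316, -0.0], [-0.316, 0.949, 0.001], [-0.0, 0.001, -1.0]]
contact_force: [0.2, 1.9, -1.6]
grip_width: 0.0104
```

No resistance below the tip level, so the flats line up. Pressing down in small steps.

>>> play_rows(
  motion=[
    [[0, 0, -0.025], 0, 0],
    [[0, 0, -0.025], 0, 0],
    [[0, 0, -0.025], 0, 0],
    [[0, 0, -0.025], 0, 0],
    [[0, 0, 0], 0, 0],
    [[0, 0, 0], 0, 0],
  ],
)

```text
clock: 7.65
ee_pos: [0.5951, -0.072, 0.0913]
ee_rot: [[-0.949, -0.316, 0.0], [-0.316, 0.949, 0.001], [-0.0, 0.001, -1.0]]
contact_force: [-0.2, 2.8, 0.6]
grip_width: 0.0106
```

>>> play_rows(
  motion=[
    [[0, 0.01, -0.025], 0, 0],
    [[0, 0, -0.025], 0, 0],
    [[0, 0, -0.025], 0, 0],
    [[0, 0, 0], 0, 0],
    [[0, 0, 0], 0, 0],
  ],
)

```text
clock: 8.07
ee_pos: [0.5954, -0.0718, 0.0884]
ee_rot: [[-0.949, -0.316, 0.001], [-0.316, 0.949, 0.001], [-0.001, 0.0, -1.0]]
contact_force: [0.1, 3.5, 2.6]
grip_width: 0.0109
```

>>> play_rows(
  motion=[
    [[0, 0.01, -0.025], 0, 0],
    [[0, 0, -0.025], 0, 0],
    [[0, 0, 0], 0, 0],
    [[0, 0, 0], 0, 0],
  ],
)

```text
clock: 8.4
ee_pos: [0.595, -0.0718, 0.0856]
ee_rot: [[-0.949, -0.316, -0.0], [-0.316, 0.949, 0.0], [0.0, 0.0, -1.0]]
contact_force: [1.0, 4.1, -3.4]
grip_width: 0.0108
```

>>> play_rows(
  motion=[
    [[0, 0, -0.025], 0, 0],
    [[0, 0, -0.025], 0, 0],
    [[0, 0, 0], 0, 0],
    [[0, 0, 0], 0, 0],
  ],
)

```text
clock: 8.73
ee_pos: [0.595, -0.0717, 0.084]
ee_rot: [[-0.949, -0.316, -0.0], [-0.316, 0.949, 0.0], [0.0, 0.0, -1.0]]
contact_force: [0.6, 3.0, -4.2]
grip_width: 0.0107
```

>>> play_rows(
  motion=[
    [[0, 0, -0.025], 0, 0],
    [[0, 0, -0.025], 0, 0],
    [[0, 0, 0], 0, 0],
    [[0, 0, 0], 0, 0],
  ],
)

```text
clock: 9.07
ee_pos: [0.595, -0.0717, 0.0836]
ee_rot: [[-0.949, -0.316, 0.0], [-0.316, 0.949, -0.001], [0.0, -0.001, -1.0]]
contact_force: [-2.9, 4.2, 6.5]
grip_width: 0.0105
```

>>> play_rows(
  motion=[
    [[0, 0, -0.025], 0, 0],
    [[0, 0, 0], 0, 0],
    [[0, 0, 0], 0, 0],
  ],
)

```text
clock: 9.32
ee_pos: [0.595, -0.0718, 0.0835]
ee_rot: [[-0.949, -0.316, 0.0], [-0.316, 0.949, -0.001], [-0.0, -0.001, -1.0]]
contact_force: [-4.5, 3.6, 14.6]
grip_width: 0.0107
```

Run:
```python
from h import *
e=grab('side');save(e,'s4.png',(290,130,380,200),8)
```

```text
(no output)
```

View pics/s4.png

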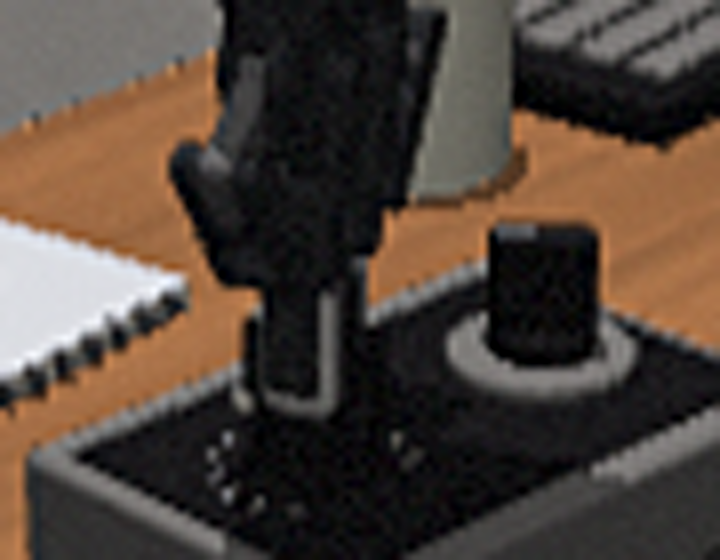

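The knob stands flush on the panel, stopped at the predicted TCP z of 0.0835 with about 15 N, so it is home. Easing the press and turning clockwise to about -38°.

>>> play_rows(
  motion=[
    [[0, 0, 0.03], 0, 0],
    [[0, 0, 0], -0.6, 0],
    [[0, 0, 0], -0.6, 0],
    [[0, 0, 0], -0.6, 0],
    [[0, 0, 0], -0.6, 0],
    [[0, 0, 0], -0.6, 0],
    [[0, 0, 0], -0.6, 0],
    [[0, 0, 0], -0.6, 0],
    [[0, 0, 0], -0.6, 0],
    [[0, 0, 0], 0, 0],
  ],
)

```text
clock: 10.2
ee_pos: [0.5956, -0.0714, 0.0836]
ee_rot: [[-0.995, 0.099, 0.001], [0.099, 0.995, -0.0], [-0.001, -0.0, -1.0]]
contact_force: [-1.4, 4.7, 4.8]
grip_width: 0.0105
```

>>> play_rows(
  motion=[
    [[0, 0, 0], -0.8, 0],
    [[0, 0, 0], -0.8, 0],
    [[0, 0, 0], -0.8, 0],
    [[0, 0, 0], -0.8, 0],
    [[0, 0, 0], -0.8, 0],
    [[0, 0, 0], -0.8, 0],
    [[0, 0, 0], -0.8, 0],
    [[0, 0, 0], -0.8, 0],
    [[0, 0, 0], 0, 0],
    [[0, 0, 0], 0, 0],
  ],
)

```text
clock: 11.03
ee_pos: [0.5953, -0.0716, 0.0836]
ee_rot: [[-0.793, 0.61, 0.0], [0.61, 0.793, -0.0], [-0.0, 0.0, -1.0]]
contact_force: [-1.6, 2.9, 5.8]
grip_width: 0.0108
```

Run:
```python
from h import *
s=arm.get_state();print(s['ee_pos'],s['contact_force'],s['ft_torque'],s['joint_positions'])
```

```text
[ 0.59530611 -0.07157918  0.08358424] [-1.56991057  2.86576161  5.83707401] [ 0.74095763  0.31806086 -0.02527814] [ 0.12624996  0.85761928 -0.14743372  1.75814817  0.21782226  0.54132826
  0.75702793]
```

>>> play_rows(
  motion=[
    [[0, 0, 0.015], 0, 12],
    [[0, 0, 0], 0, 20],
    [[0, 0, 0], 0, 30],
    [[0, 0, 0], 0, 40],
    [[0, 0, 0], 0, 40],
    [[0, 0, 0.2], 0, 40],
    [[0, 0, 0.4], 0, 40],
    [[0, 0, 0.7], 0, 40],
    [[0, 0, 0.8], 0, 40],
    [[0, 0, 0.8], 0, 40],
  ],
)

```text
clock: 11.87
ee_pos: [0.5946, -0.072, 0.2006]
ee_rot: [[-0.792, 0.61, -0.001], [0.61, 0.792, -0.0], [0.001, -0.001, -1.0]]
contact_force: [0.9, -0.4, -0.0]
grip_width: 0.0398
```

>>> play_rows(
  motion=[
    [[-0.5, 0.6, 0.3], 0, 40],
    [[-0.5, 0.6, 0.3], 0, 40],
    [[-0.5, 0.6, 0.3], 0, 40],
    [[-0.5, 0.6, 0.3], 0, 40],
    [[-0.5, 0.6, 0], 0, 40],
    [[-0.3, 0.8, 0], 0, 40],
    [[-0.3, 0.8, 0], 0, 40],
    [[-0.3, 0.8, 0], 0, 40],
    [[0, 0, 0], 0, 40],
    [[0, 0, 0], 0, 40],
  ],
)

```text
clock: 12.7
ee_pos: [0.4584, 0.1464, 0.2478]
ee_rot: [[-0.796, 0.606, 0.001], [0.606, 0.796, 0.001], [0.0, 0.001, -1.0]]
contact_force: [0.4, -1.6, -0.7]
grip_width: 0.04
```

Run:
```python
from h import *
s=arm.get_state();print(s['ee_pos'],s['contact_force'])
d=grab('top');e=grab('side');P=pts(d);z=P[...,2]
g=np.hstack([cv2.resize(d['frame'][140:195,350:405],(440,440),interpolation=cv2.INTER_CUBIC),cv2.resize(e['frame'][145:195,300:345],(360,440),interpolation=cv2.INTER_CUBIC)])
cv2.imwrite('pics/f.png',g[...,::-1])
m=(np.hypot(P[...,0]-.595,P[...,1]+.072)<.03)
t=P[m&(z>.092)];print(len(t),t.mean(0),t[:,2].max(),cv2.minAreaRect(t[:,:2].astype(np.float32)) if len(t)>5 else 0, np.median(t[:,2]))
w=(d['frame'].min(2)>110)&(z>.065);w[:140]=0;w[195:]=0;w[:,:355]=0;w[:,400:]=0
v,u=np.nonzero(w);print(np.c_[u,v].tolist())
if len(u): p=ray(d,u.mean(),v.mean(),.105);print(p,np.degrees(np.arctan2(p[1]+.072,p[0]-.595)))
```

```text
[0.45844228 0.14638068 0.24779177] [ 0.42539461 -1.64316897 -0.65269005]
104 [ 0.59389317 -0.071603    0.10432729] 0.10951302679264219 ((0.5953414440155029, -0.07222166657447815), (0.012285381555557251, 0.04154971241950989), 54.836124420166016) 0.10499662732644588
[[388, 141], [357, 142], [385, 143], [392, 143], [381, 154], [382, 154], [380, 155], [381, 155], [379, 156], [380, 156], [381, 156], [379, 157], [380, 157], [378, 158], [379, 158], [378, 159], [379, 159], [377, 160], [378, 160], [356, 191], [381, 193], [364, 194]]
[ 0.59891362 -0.07392322  0.105     ] -26.170332824024158
```

View pics/f.png

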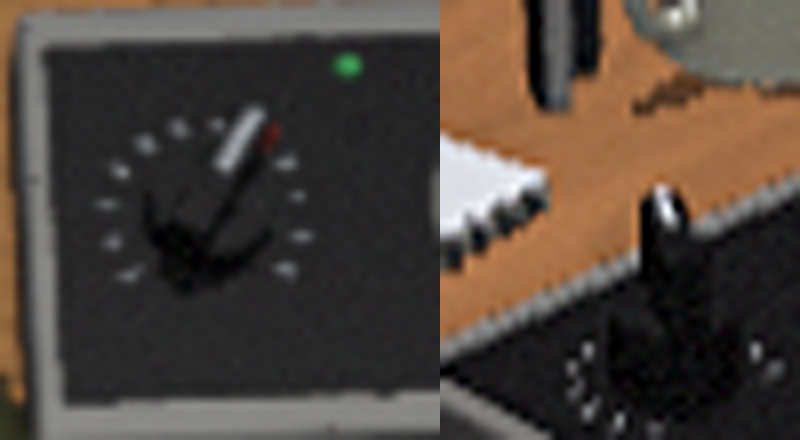

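The pointer stands at the red dot. Bar yaw is -35.2° against the wanted -36.5°, the bar top is at 0.105 m (home height), and its centre is within 1 mm of the shaft axis. The arm is clear, so I'm handing in.

```bash
python3 -c "
from station import arm
print(arm.hand_in(), arm.get_state()['clock'])"
```

```text
the job is handed in; nothing more can be done
the job is handed in; nothing more can be done
```

The knob is back on the shaft of the grey unit, snapped home, with its pointer at the red dot. I handed the job in at about 13 s on the robot's clock; `hand_in` gave no verdict.

- **Fitting:** I pinched the knob by its bar and lined it up with the flat, which I estimated from the images to face about 20° (world yaw). It entered without resistance on the first try, so no searching for the flats was needed.
- **Pressing and turning:** The knob stopped at the height expected for home. The highest wrist force I read was about 15 N, against the 60 N limit; readings came only at the end of each move. I then eased off, turned the pointer clockwise to the dot, let go and moved the arm clear.
- **Last checks:** After release, the bar's top was at 0.105 m, which is the home height. Its centre was within about 1 mm of the shaft axis. Its yaw was -35.2° against a target of -36.5°; the tolerance is about 12°.
- **Check that disagreed:** A rough white-pixel estimate of the pointer gave -26°. I did not use it, because its mask also picked up the unit's rim and specks; the bar measurement and the picture agree with each other.
- **Not re-measured:** I did not measure the neighbouring knob, the vials or the forceps again at the end. I planned every move to stay clear of them, and no unexpected force showed.

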